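# Put up the laundry's counter notice on its swing-out leg

### The job

The counter notice is stored upright in the steel channel with its back leg folded: while it stands there, push the leg gently out (never over 16 N) until it is hard against its stop, which can only be felt, and bear on it there for a moment with about 9 N. Then lift the notice out by its top edge and set it down softly in the middle of the black rubber mat, square to the mat, white face towards the robot, leg still out. Keep the notice upright and leave the other things where they are.

Things in the scene. Friction and masses are not known exactly. Their poses are not given: they have to be found in the camera images.
- notice: white upright panel 130 wide (y), 16 thick (x), 200 high, 0.4 to 0.7 kg in all, with an aluminium leg on its back. Origin: centre of the panel's underside; z up; its face looks to -x, the leg is on the +x side on an upright hinge axis at x +18, y -50. It starts in the channel's slot with about 1 mm play each side, so it shifts and leans a little when pushed. Middle of the top edge is free to grip.
- leg: folding leg, 8 thick: outer post 43 wide, 185 high, 125 to 168 from the hinge, on two level bars. Origin on the hinge axis at the height of the notice's underside; +y points from hinge to post, z up. Starts 0 to 0.25 rad from parallel to the panel, post past its +y edge; opens clockwise seen from above, post going to the notice's +x. Stiff hinge (0.25 N m): stays where left.
- rack: fixed steel channel holding the notice: base 110 x 150 x 6, two walls along y 18 apart with tops 96 above the counter, closed at both ends (tops 96 above it at +y, 126 at -y). Origin: centre of its underside, under the middle of the slot; the notice stands on the base, 6 above the counter, with the same heading.
- mat: fixed black rubber mat 270 (x) x 240 (y) x 4 on the counter. Origin: on the counter, 75 in -x from the mat's middle; it marks where the notice's origin must come, their x axes alike, so that the notice with its leg out stands in the middle of the mat.
- detergent: white detergent bottle 68 across, 200 high, bystander; origin under its centre
- carton: cardboard powder carton 60 x 100 x 150 high, bystander; origin under its centre
- cup: clear measuring cup 70 across, 80 high, bystander; origin under its centre
- leg_post (a point): where to push the leg with the closed fingertips: middle of the post's near (leg's -x) face, 147 from the hinge axis, 165 above the notice's underside (20 below the post's top; reaching much deeper makes the gripper's knuckles bear on the leg or the panel's edge). The hinge alone resists with about 2 N there; more than 16 N is too much.
- cover: dark steel hinge cover on the notice's back, a plate 60 x 66 with its top 191 above the notice's underside, hiding the leg's end stop. Origin on the hinge axis at the height of the notice's underside, same axes as the notice. The stop is solid; its setting is hidden and differs from one notice to the next: the leg meets it when 1.15 to 1.5 rad open. It can only be felt.

How it is judged:
By the outcome, as a careful person would: the job done as asked, in the order asked, and still so for the second after the job is handed in, with the robot touching nothing.
It also fails if it takes over 72 s, if anything falls off the work surface, if the arm or the gripper's body presses on something with over 40 N, if the wrist force passes 120 N, or if a joint passes its speed limit or range.

### The arm

A 7-joint arm with a two-finger parallel gripper is mounted at the origin on the work surface. World frame = base frame: x ahead of the robot, y to its left, z up, the work surface at z = 0. Lengths are in mm, angles in rad, forces in N, time in s.
With the tool pointing down it reaches from about 425 to 1025 mm from the base axis. Payload 9.4 kg.
Tool frame: the origin (TCP) lies on the front face of the gripper's body, between the roots of the fingers; the fingertips stand 84 mm ahead of it and the grasp point (between the pads) lies 65 mm ahead of it; z points along the fingers, y is the line along which they close (so a half turn about z gives the same grasp; the last joint's range is limited). The gripper opens to 93 mm and grips with 3 to 60 N. Pads are 15 mm wide; open, the fingers measure 128 mm over their backs; the gripper's body (75 mm by 188 mm) begins 65 mm behind the grasp point.
Start: joints at [-1.2, 0.599, -0.003, 1.599, 0.002, 0.943, -0.08], TCP at [313.914, 653.515, 302.718] pointing down, gripper open.
Joint ranges: [-2.57, 2.57], [-0.35, 1.97], [-1.29, 1.29], [0.11, 2.56], [-1.05, 4.19], [0.11, 1.86], [-2.63, 2.63]. Speed limits (rad/s): [2.22, 2.22, 3.01, 3.01, 3.14, 3.14, 3.14].

### API

Orientations are given as a rotation vector (axis times angle).
In Python, from plant import sensors, viewer, arm gives the robot as it stands. The module is installed in compiled form; this text tells all that it offers.
- The arm moves only by the shell command python3 -m creep 'ROWS' [OPENING] [FORCE]. ROWS is a JSON list of rows, 1 to 12 of them, each of 6 numbers: dx, dy, dz in mm, then a rotation vector rx, ry, rz in rad; each row shifts and turns the commanded pose from where the row before left it, along the tool's axes as they then stand; what a row does not reach is not made up. A row lasts 1/8 s, in which the tool goes at most 62.5 mm and 0.188 rad, less where a joint would pass 70% of its speed; a pose out of reach is approached as far as the arm can. OPENING is the finger opening in mm, set as the command begins (- or left out keeps the last). The fingers move at their own pace and stop on an object; FORCE is the grip in N (left out, the last holds). Time passes only in rows, so rows that do not move let the fingers close. It prints the time, the measured TCP pose, the force, the opening and the grip force at its end.
- sensors.state(): the state, without advancing time (a new reading comes with each control period).
- viewer.camera(name): name is "scene" or "top" or "wrist"; returns the picture (400x640x3 uint8, red, green, blue); there is no depth.
- viewer.camera_model(name): a dict with "mtx" (3x3 intrinsics, pixels), "k1" (the pictures are not rectified: a ray, as slopes to the right and down, at radius r is drawn at 1 + k1 r^2 times it, then the intrinsics apply), "rvec" (rotation vector, rad) and "tvec" (3), from world to camera coordinates, as OpenCV has them; the wrist camera has in their place "tool_from_camera" (4x4, takes a point from camera to tool coordinates, whose origin is the TCP and whose axes are the flange's). Camera axes: x right, y down, z forward; pixel columns grow to the right and rows downward; lengths in mm; the calibration is good to about 2 mm. A picture is of the moment at which its call begins: read the wrist's pose just before it. camera_model takes no time and is no camera call.
- arm.finish_job(): hands the job in; it is judged then, once.
The state is a dict: "time_s": time; "qpos": joint angles; "qd": joint speeds; "effort": joint torques, N m; "ee_pos": TCP position; "ee_rot": TCP orientation; "ft_force": force on the tool from outside, world axes, zero at the start; "ft_torque": the same for the moment, N m; "gripper_width": finger opening in mm; "grip_force": force on a finger pad.
Only numpy, scipy, OpenCV 4.12 (cv2) and the standard library are available. Lean on these libraries where they do the work, as an engineer would, in place of code of your own. Each camera call takes 0.05 s, during which the arm holds its last target. There are 200 camera calls.

## Working session

There is one attempt and no reset: what is moved stays moved. The work goes in short steps, Python scripts to look and compute and a shell command to move; the robot and the scene stay as the last step left them, time stands still between calls to the robot, and variables do not carry over. Pictures are saved under pics/ and viewed, at most 12 in all, crops included, and the job is handed in when it is done.

```bash
mkdir -p pics; python3 - <<'E'
from plant import sensors, viewer
import cv2
s=sensors.state();print(s)
for n in("scene","top"):
    cv2.imwrite(f"pics/{n}0.png",viewer.camera(n)[:,:,::-1]); print(n,viewer.camera_model(n))
print(viewer.camera_model("wrist"))
E
```

```text
{'time_s': 0.0, 'qpos': array([-1.19971075,  0.60012362, -0.00254342,  1.60011359,  0.00179896,
        0.94293216, -0.07984172]), 'qd': array([ 1.94021507e-05, -7.86494268e-04,  1.05147352e-03,  2.78604293e-04,
       -1.11564484e-04,  3.75587990e-04,  3.79926445e-06]), 'effort': array([-3.87855107e-04, -7.65063000e+01,  1.49704367e+00, -2.52365720e+01,
       -5.25152148e-02,  1.68382272e-02,  1.59468777e-04]), 'ee_pos': array([313.75287826, 653.19280567, 301.8667819 ]), 'ee_rot': array([-6.97446716e-01, -3.06298176e+00,  2.45139430e-03]), 'ft_force': array([ 0.25046465, -0.4321702 , -0.61077914]), 'ft_torque': array([-0.00825238, -0.01967084, -0.01470829]), 'grip_force': 0.0, 'gripper_width': 93.24234380316645}
scene {'mtx': array([[427.06805902,   0.        , 314.48811791],
       [  0.        , 427.06805902, 199.69011619],
       [  0.        ,   0.        ,   1.        ]]), 'k1': -0.060485684100688254, 'rvec': array([ 2.12715439,  0.91046388, -0.40965636]), 'tvec': array([-423.42725122, -183.81628632, 1786.03012304])}
top {'mtx': array([[468.61774292,   0.        , 319.89534402],
       [  0.        , 468.61774292, 208.51951463],
       [  0.        ,   0.        ,   1.        ]]), 'k1': -0.12694168427114633, 'rvec': array([ 2.19914521, -2.15891995,  0.08001992]), 'tvec': array([   1.63363127,  625.93270415, 1413.0473927 ])}
{'mtx': array([[278.50638296,   0.        , 321.81613181],
       [  0.        , 278.50638296, 200.7569709 ],
       [  0.        ,   0.        ,   1.        ]]), 'k1': -0.017654920460409854, 'tool_from_camera': array([[ 4.13589611e-04, -9.56983668e-01, -2.90141496e-01,
         8.03506449e+01],
       [ 9.99999907e-01,  3.59560621e-04,  2.39524269e-04,
         1.05550096e+00],
       [-1.24897357e-04, -2.90141568e-01,  9.56983728e-01,
        -8.20328173e+01],
       [ 0.00000000e+00,  0.00000000e+00,  0.00000000e+00,
         1.00000000e+00]])}
```

View pics/scene0.png

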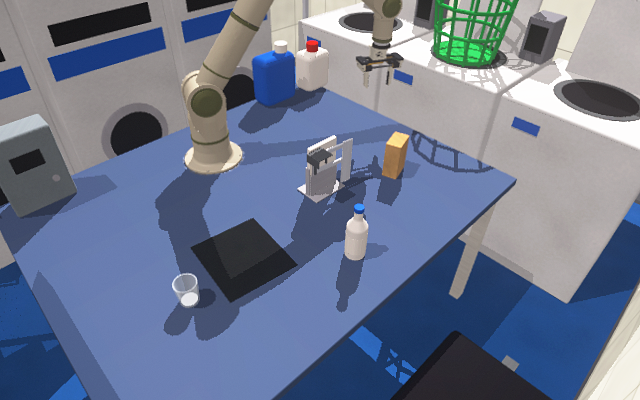

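View pics/top0.png

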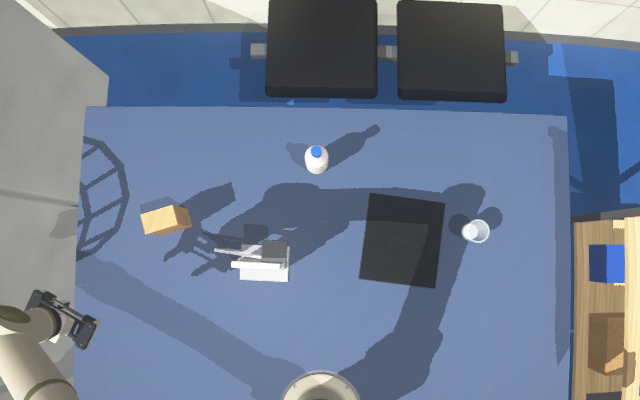

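The scene view shows the notice mid-table at about (325,170) and the mat at (243,258). In the top view the notice is at (262,262) with its post at the left (215,250), the mat's corners are near (370,194), (444,203), (436,287), (360,280), the bottle is at (316,158), the carton at (165,220) and the cup at (475,231). I'll enlarge the notice for exact pixels.

```bash
cat > h.py <<'E'
import numpy as np, cv2
from plant import sensors, viewer
from scipy.spatial.transform import Rotation as R
def cam(n):
    m=viewer.camera_model(n)
    if n=="wrist":
        s=sensors.state(); T=np.eye(4); T[:3,:3]=R.from_rotvec(s["ee_rot"]).as_matrix(); T[:3,3]=s["ee_pos"]
        W=np.linalg.inv(T@m["tool_from_camera"]); r,t=cv2.Rodrigues(W[:3,:3])[0],W[:3,3]
    else: r,t=m["rvec"],m["tvec"]
    return m["mtx"],np.array([m["k1"],0,0,0.]),np.array(r),np.array(t)
def ray(c,uv,z):
    K,d,r,t=c; q=cv2.undistortPoints(np.array(uv,float).reshape(-1,1,2),K,d)[:,0]
    M=cv2.Rodrigues(r)[0]; o=-M.T@t; v=np.c_[q,np.ones(len(q))]@M
    return o+v*((np.array(z,float)-o[2])/v[:,2])[:,None]
def proj(c,P): return cv2.projectPoints(np.array(P,float).reshape(-1,1,3),c[2],c[3],c[0],c[1])[0][:,0]
E
python3 - <<'E'
import cv2
from h import *
a=cv2.imread("pics/top0.png")[225:295,205:305]; cv2.imwrite("pics/ct.png",cv2.resize(a,None,fx=8,fy=8,interpolation=2))
a=cv2.imread("pics/scene0.png")[130:205,290:390]; cv2.imwrite("pics/cs.png",cv2.resize(a,None,fx=8,fy=8,interpolation=2))
c=cam("top")
print(ray(c,[(370,194),(444,203),(436,287),(360,280)],[4]*4))
print(ray(c,[(288,265),(232,263),(289,281),(240,279)],[206,206,6,6]))
E
```

```text
[[ 675.74088349 -142.29131948    4.        ]
 [ 651.91351275 -375.95148137    4.        ]
 [ 389.7109661  -351.54512603    4.        ]
 [ 408.46385039 -114.54775132    4.        ]]
[[459.26539231  94.23103202 206.        ]
 [461.18241249 244.41451342 206.        ]
 [401.47826012 104.32119743   6.        ]
 [404.05465086 256.34470049   6.        ]]
```

View pics/ct.png

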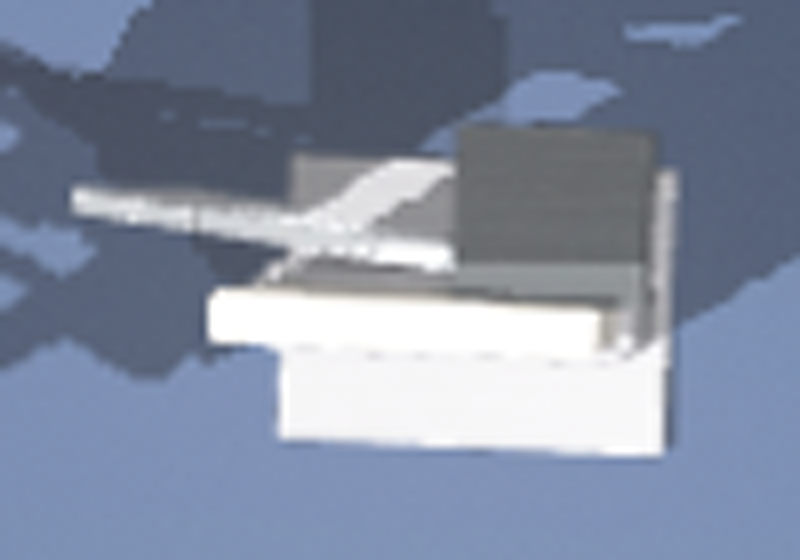

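View pics/cs.png

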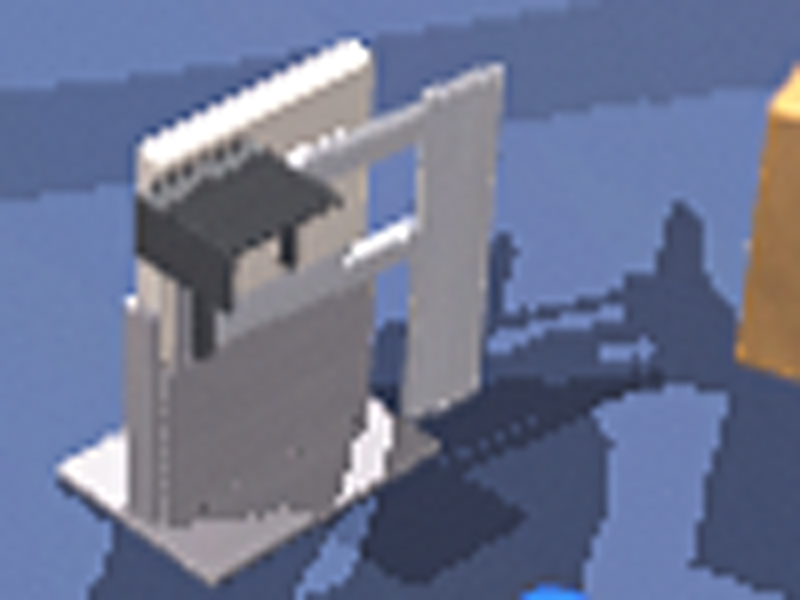

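The crops show clearly the panel's top edge, the base's corners, the cover, and the post's top outer corner at top view (75,190)/8 and scene view (503,65)/8. I'll fit the poses from both cameras together.

```bash
cat > fit.py <<'E'
from h import *
from scipy.optimize import least_squares
T,S=cam("top"),cam("scene")
t=lambda u,v:np.array([u/8+204.5,v/8+224.5]); s=lambda u,v:np.array([u/8+289.5,v/8+129.5])
O=[(T,(-55,75,6),t(279,440)),(T,(-55,-75,6),t(664,455)),(T,(-8,65,206),t(209,342)),(T,(8,65,206),t(215,290)),(T,(-8,-65,206),t(603,358)),(T,(8,-65,206),t(605,306)),
(S,(55,-75,6),s(212,583)),(S,(55,75,6),s(440,440)),(S,(-55,-75,6),s(60,470)),(S,(8,65,206),s(373,58)),(S,(8,-65,206),s(140,165))]
def tr(p,q): c,n=np.cos(p[2]),np.sin(p[2]); return np.array([p[0]+c*q[0]-n*q[1],p[1]+n*q[0]+c*q[1],q[2]])
f=lambda p:np.concatenate([(proj(c,tr(p,q))[0]-o) for c,q,o in O])
r=least_squares(f,[460,170,0],x_scale=[10,10,.1],loss="soft_l1"); print("rack",r.x); print(f(r.x).reshape(-1,2).round(1).tolist())
p=r.x
# leg: angle a, opening turns +y post toward +x
def legp(a,x,y,z):
    c,n=np.cos(-a),np.sin(-a); return tr(p,(18+c*x-n*y,-50+n*x+c*y,z+6))
L=[(T,(0,168,185),t(75,200)),(S,(4,168,185),s(503,65)),(S,(4,168,0),s(480,388)),(S,(4,125,185),s(425,98))]
g=lambda a:np.concatenate([(proj(c,legp(a[0],*q))[0]-o) for c,q,o in L])
ra=least_squares(g,[.1]); print("leg",ra.x,g(ra.x).reshape(-1,2).round(1).tolist()); print("leg_post",legp(ra.x[0],-4,147,165))
M=[(210,120),(210,-120),(-60,-120),(-60,120)]
U=[(T,[(370,194),(444,203),(436,287),(360,280)]),(S,[(298,267),(231,302),(191,246),(253,219)])]
h=lambda p:np.concatenate([(proj(c,tr(p,(*m,4)))[0]-o) for c,us in U for m,o in zip(M,us)])
r=least_squares(h,[470,-250,0],x_scale=[10,10,.1]); print("mat",r.x,h(r.x).reshape(-1,2).round(1).tolist())
E
python3 fit.py
python3 - <<'E'
from h import *
s=sensors.state();m=R.from_rotvec(s["ee_rot"]).as_matrix();print(m.round(3))
E
```

```text
rack [ 4.57245423e+02  1.80766706e+02 -2.22573607e-02]
[[0.4, -0.5], [0.6, -0.1], [0.7, -0.3], [0.3, 0.2], [-0.1, -0.1], [-0.1, 0.4], [0.0, -0.9], [0.3, -0.2], [-0.6, -0.9], [0.2, -1.0], [2.4, -0.8]]
leg [0.10445004] [[0.4, 0.2], [0.0, 0.0], [-0.1, 0.0], [0.7, -0.3]]
leg_post [488.73644365 276.70551787 171.        ]
mat [ 4.60679929e+02 -2.38295407e+02 -1.09160365e-01] [[-0.1, -2.2], [1.4, -1.4], [-0.2, 0.6], [-0.6, -1.8], [-0.4, -3.7], [-0.8, -0.5], [-1.4, 0.7], [-0.5, -2.4]]
[[-0.901  0.433 -0.001]
 [ 0.433  0.901 -0.001]
 [-0.    -0.001 -1.   ]]
```

```bash
python3 -m creep '[[-35.3,-34.5,0,0,0,0],[-35.3,-34.5,0,0,0,0],[-35.3,-34.5,0,0,0,0],[-35.3,-34.5,0,0,0,0],[-35.3,-34.5,0,0,0,0],[-35.3,-34.5,0,0,0,0],[-35.3,-34.5,0,0,0,0],[-35.3,-34.5,0,0,0,0],[0,0,0,0,0,-0.161],[0,0,0,0,0,-0.161],[0,0,0,0,0,0],[0,0,0,0,0,0]]' 0 20
python3 - <<'E'
from h import *
s=sensors.state();m=R.from_rotvec(s["ee_rot"]).as_matrix();print(m.round(3),s["qpos"].round(2))
c=cam("top"); im=viewer.camera("top"); 
g=im.max(2); ok=(g<48).astype(np.uint8); ok[:150]=0; ok[:,:340]=0; ok[:,480:]=0;ok[320:]=0
ok=cv2.morphologyEx(ok,cv2.MORPH_OPEN,np.ones((5,5)))
cs=max(cv2.findContours(ok,0,2)[0],key=cv2.contourArea);e=cv2.approxPolyDP(cs,6,True)[:,0];print(cv2.contourArea(cs),e.tolist())
P=ray(c,cs[:,0],[4]*len(cs))[:,:2]; print(cv2.minAreaRect(P.astype(np.float32)))
E
```

```text
time_s: 1.6
ee_pos: [448.9, 282.4, 302.6]
ee_rot: [-0.203, -3.135, 0.0]
ft_force: [-0.1, 0.0, 0.4]
gripper_width: 0.5
grip_force: 0.0
[[-0.992  0.129 -0.   ]
 [ 0.129  0.992 -0.   ]
 [ 0.    -0.    -1.   ]] [-0.61  0.37 -0.08  2.04  0.04  0.73  0.72]Traceback (most recent call last):
  File "<stdin>", line 6, in <module>
ValueError: max() iterable argument is empty
```

```bash
python3 -m creep '[[0,0,26,0,0,0],[0,0,26,0,0,0],[-12,0,0,0,0,0],[0,0,0,0,0,0]]'
python3 - <<'E'
from h import *
c=cam("top"); im=viewer.camera("top"); g=im[:,:,2].astype(int)
print(im[240,400],im[240,350],im[205,350],im[215,455])
bu=im[:,:,2].astype(float)-im[:,:,0]
ok=(bu<18).astype(np.uint8); ok[:180]=0; ok[:,:345]=0; ok[:,455:]=0;ok[300:]=0
ok=cv2.morphologyEx(ok,cv2.MORPH_OPEN,np.ones((5,5),np.uint8))
cs=max(cv2.findContours(ok,0,1)[0],key=cv2.contourArea);e=cv2.approxPolyDP(cs,6,True)[:,0];print(cv2.contourArea(cs),e.tolist())
P=ray(c,cs[:,0],[4]*len(cs))[:,:2]; print(cv2.minAreaRect(P.astype(np.float32)))
E
```

```text
time_s: 2.15
ee_pos: [462.3, 281.1, 251.4]
ee_rot: [0.2, 3.134, 0.001]
ft_force: [-0.8, 0.4, -0.3]
gripper_width: 0.8
grip_force: 0.0
[62 66 67] [119 139 177] [ 80  93 118] [101 117 149]
6332.5 [[370, 194], [360, 277], [434, 287], [444, 203]]
((533.692626953125, -244.7605438232422), (237.38681030273438, 267.37896728515625), 83.22628021240234)
```

```bash
python3 -m creep '[[-4,0,0,0,0,0],[-4,0,0,0,0,0],[-4,0,0,0,0,0],[-3,0,0,0,0,0],[-3,0,0,0,0,0],[-2,0,0,0,0,0],[0,0,0,0,0,0],[0,0,0,0,0,0]]'
python3 -c "
from h import *
s=sensors.state();print(s['ft_force'],s['ft_torque'],s['ee_pos'])"
```

```text
time_s: 3.2
ee_pos: [480.6, 278.4, 250.7]
ee_rot: [-0.197, -3.135, 0.0]
ft_force: [-0.9, -0.2, -0.3]
gripper_width: 0.5
grip_force: 0.0
[-0.86081141 -0.22649707 -0.25980029] [-0.01071282  0.00676112 -0.01448536] [480.61920236 278.44347661 250.70107253]
```

Contact is close or just made. I'll start the arc slowly.

```bash
python3 -m creep '[[-3.7,0.1,0,0,0,0.025],[-3.7,0.1,0,0,0,0.025],[-5.5,0.2,0,0,0,0.0375],[-5.5,0.2,0,0,0,0.0375]]'; python3 -m creep '[[-7.35,0.4,0,0,0,0.05],[-7.35,0.4,0,0,0,0.05],[-7.35,0.4,0,0,0,0.05],[-7.35,0.4,0,0,0,0.05]]'
python3 -c "
from h import *
cv2.imwrite('pics/t1.png',cv2.resize(viewer.camera('top')[200:300,180:340,::-1],None,fx=5,fy=5,interpolation=2))"
```

```text
time_s: 3.7
ee_pos: [498.7, 276.2, 250.7]
ee_rot: [-0.396, -3.115, 0.0]
ft_force: [-5.7, 1.9, 1.7]
gripper_width: 0.8
grip_force: 3.0
time_s: 4.2
ee_pos: [528.1, 267.8, 250.7]
ee_rot: [0.707, 3.06, 0.0]
ft_force: [-1.7, 0.5, -0.1]
gripper_width: 0.5
grip_force: 0.9
```

View pics/t1.png

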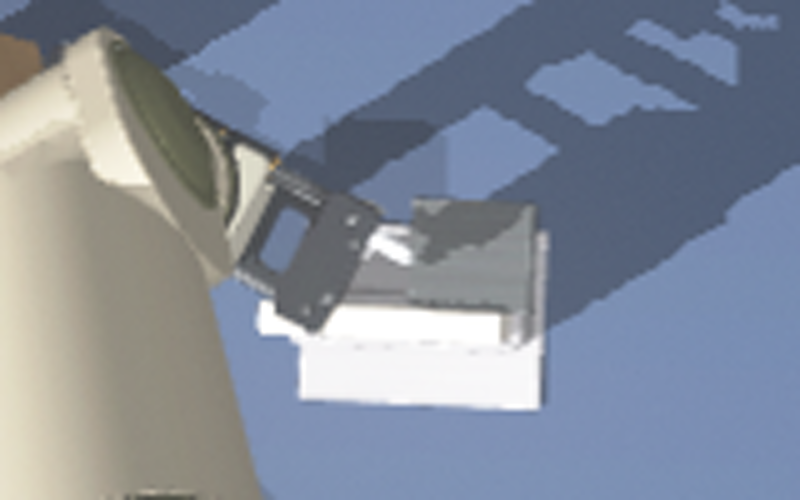

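The leg is opening (its bar shows at about (395,240) in the crop) and the panel stays put in the rack. The arc continues.

```bash
for i in 1; do python3 -m creep '[[-7.35,0.4,0,0,0,0.05],[-7.35,0.4,0,0,0,0.05],[-7.35,0.4,0,0,0,0.05],[-7.35,0.4,0,0,0,0.05],[-7.35,0.4,0,0,0,0.05],[-7.35,0.4,0,0,0,0.05]]'; python3 -m creep '[[-7.35,0.4,0,0,0,0.05],[-7.35,0.4,0,0,0,0.05],[-7.35,0.4,0,0,0,0.05],[-7.35,0.4,0,0,0,0.05],[0,0,0,0,0,0]]'; done
python3 - <<'E'
from h import *
s=sensors.state(); m=R.from_rotvec(s["ee_rot"]).as_matrix(); th=-.0223
hx=np.array([457.2+18*np.cos(th)+50*np.sin(th),180.8+18*np.sin(th)-50*np.cos(th)])
d=s["ee_pos"][:2]-hx; ly=m[:2,1]; lx=-m[:2,0]
print("leg a",np.arctan2(-lx[1],lx[0])+th,"tcp in leg",d@lx,d@ly,s["ft_force"],s["qpos"].round(2))
E
```

```text
time_s: 5.0
ee_pos: [565.8, 245.8, 250.7]
ee_rot: [-1.157, -2.921, 0.0]
ft_force: [-1.2, 1.0, -1.4]
gripper_width: 0.6
grip_force: 0.9
time_s: 5.62
ee_pos: [587.1, 225.0, 250.8]
ee_rot: [1.44, 2.791, 0.0]
ft_force: [-0.6, -0.1, -1.1]
gripper_width: 0.4
grip_force: 0.5
leg a 0.9302833546264819 tcp in leg -11.548169908017355 146.9243862220307 [-0.64870825 -0.10644509 -1.08717177] [-0.56  0.55  0.16  1.88 -0.13  0.72  0.29]
```

```bash
cat > g.py <<'E'
# prints the push force along tool +x and the leg angle; fails if the force exceeds argv[1]
import sys
from h import *
s=sensors.state(); m=R.from_rotvec(s["ee_rot"]).as_matrix(); f=s["ft_force"]
lx=-m[:2,0]; d=s["ee_pos"][:2]-[474.1,130.4]
print(f"t {s['time_s']:.2f} push {f@m[:,0]:.2f} side {f@m[:,1]:.2f} fz {f[2]:.2f} a {np.arctan2(-lx[1],lx[0])-.0223:.3f} tcp in leg {d@lx:.1f} {d@m[:2,1]:.1f} r {np.hypot(*d):.1f}")
sys.exit(f@m[:,0]>float(sys.argv[1]))
E
python3 -m creep '[[-5.15,0.3,0,0,0,0.035],[-5.15,0.3,0,0,0,0.035],[-4.4,0.25,0,0,0,0.03],[-4.4,0.25,0,0,0,0.03],[-1.5,0.1,0,0,0,0.01],[0,0,0,0,0,0]]' >/dev/null; python3 g.py 4 && 
python3 -m creep '[[-1.5,0.1,0,0,0,0.01],[-1.5,0.1,0,0,0,0.01]]' >/dev/null; python3 g.py 4 &&
python3 -m creep '[[-1.5,0.1,0,0,0,0.01],[-1.5,0.1,0,0,0,0.01]]' >/dev/null; python3 g.py 4 &&
python3 -m creep '[[-1.5,0.1,0,0,0,0.01],[-1.5,0.1,0,0,0,0.01]]' >/dev/null; python3 g.py 4
```

```text
t 6.38 push 0.10 side 0.23 fz 0.29 a 1.069 tcp in leg -11.9 146.7 r 147.2
t 6.38 push 0.10 side 0.23 fz 0.29 a 1.069 tcp in leg -11.9 146.7 r 147.2
t 6.38 push 0.10 side 0.23 fz 0.29 a 1.069 tcp in leg -11.9 146.7 r 147.2
t 6.38 push 0.10 side 0.23 fz 0.29 a 1.069 tcp in leg -11.9 146.7 r 147.2False
False
False
False
```

```bash
sed -i 's/sys.exit(\(.*\))$/sys.exit(int(\1))/' g.py
python3 -m creep '[[-1.5,0.1,0,0,0,0.01],[-1.5,0.1,0,0,0,0.01]]' >/dev/null; python3 g.py 4 &&
python3 -m creep '[[-1.5,0.1,0,0,0,0.01],[-1.5,0.1,0,0,0,0.01]]' >/dev/null && python3 g.py 4 &&
python3 -m creep '[[-1.5,0.1,0,0,0,0.01],[-1.5,0.1,0,0,0,0.01]]' >/dev/null && python3 g.py 4 &&
python3 -m creep '[[-1.5,0.1,0,0,0,0.01],[-1.5,0.1,0,0,0,0.01]]' >/dev/null && python3 g.py 4 &&
python3 -m creep '[[-1.5,0.1,0,0,0,0.01],[-1.5,0.1,0,0,0,0.01]]' >/dev/null && python3 g.py 4
```

```text
t 6.62 push 1.94 side 0.21 fz 0.67 a 1.089 tcp in leg -12.3 146.6 r 147.1
t 6.88 push 2.53 side 0.36 fz -0.04 a 1.109 tcp in leg -12.0 146.6 r 147.1
t 7.12 push 2.62 side 0.16 fz -0.60 a 1.129 tcp in leg -11.9 146.6 r 147.0
t 7.38 push 1.84 side 1.00 fz 0.39 a 1.149 tcp in leg -11.9 146.5 r 147.0
t 7.62 push 5.06 side 0.06 fz 0.26 a 1.169 tcp in leg -12.4 146.5 r 147.0
```

```bash
python3 -m creep '[[0,0,0,0,0,0]]' >/dev/null; python3 g.py 4 ; python3 -m creep '[[-1,0.1,0,0,0,0.007]]' >/dev/null; python3 g.py 6 &&  python3 -m creep '[[-1,0.1,0,0,0,0.007]]' >/dev/null && python3 g.py 6
```

```text
t 7.75 push 4.95 side -0.32 fz 0.73 a 1.168 tcp in leg -12.3 146.5 r 147.0
t 7.88 push 7.09 side -0.24 fz 1.20 a 1.175 tcp in leg -12.6 146.5 r 147.0
```

```bash
python3 -m creep '[[-0.8,0,0,0,0,0]]' >/dev/null; python3 g.py 9 ; python3 -m creep '[[0,0,0,0,0,0]]' >/dev/null; python3 g.py 9
```

```text
t 8.00 push 8.52 side 0.03 fz 0.77 a 1.175 tcp in leg -12.0 146.5 r 147.0
t 8.12 push 6.79 side 0.07 fz 1.49 a 1.175 tcp in leg -12.0 146.5 r 147.0
```

```bash
python3 -m creep '[[-1,0,0,0,0,0]]' >/dev/null; python3 g.py 9 ; python3 -m creep '[[0,0,0,0,0,0]]' >/dev/null; python3 g.py 8.5 &&  python3 -m creep '[[-1,0,0,0,0,0],[0,0,0,0,0,0]]' >/dev/null && python3 g.py 9
```

```text
t 8.25 push 9.09 side -0.78 fz 0.76 a 1.174 tcp in leg -11.4 146.5 r 146.9
t 8.38 push 7.64 side -0.20 fz 1.28 a 1.174 tcp in leg -11.2 146.4 r 146.9
t 8.62 push 8.99 side -0.26 fz 1.01 a 1.174 tcp in leg -10.5 146.5 r 146.8
```

```bash
python3 -m creep '[[-0.3,0,0,0,0,0],[0,0,0,0,0,0],[0,0,0,0,0,0]]' >/dev/null; python3 g.py 9.5 ; python3 -m creep '[[0,0,0,0,0,0],[0,0,0,0,0,0]]' >/dev/null; python3 g.py 9 ;python3 -m creep '[[0,0,0,0,0,0],[0,0,0,0,0,0]]' >/dev/null; python3 g.py 9; python3 -c "
from h import *
cv2.imwrite('pics/s2.png',cv2.resize(viewer.camera('scene')[90:215,270:430,::-1],None,fx=5,fy=5,interpolation=2))"
```

```text
t 9.00 push 9.75 side -1.29 fz 1.54 a 1.174 tcp in leg -10.4 146.5 r 146.8
t 9.25 push 9.18 side -0.64 fz 1.62 a 1.174 tcp in leg -10.4 146.4 r 146.8
t 9.50 push 9.46 side -0.08 fz 1.72 a 1.174 tcp in leg -10.4 146.5 r 146.8
```

View pics/s2.png

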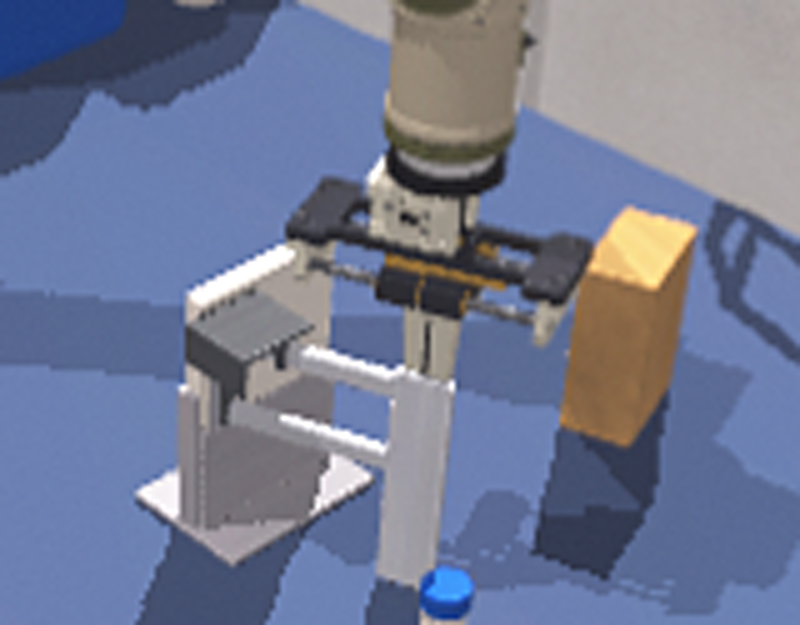

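The scene view shows the leg swung out on its bars at about (340,370), the panel upright in the rack, and the fingers behind the post. It held about 9.3 N for a second at a solid stop, near 1.17 rad. I'll back off and rise.

```bash
python3 -m creep '[[2,0,0,0,0,0],[3,0,0,0,0,0],[15,0,0,0,0,0],[20,0,0,0,0,0],[0,0,-40,0,0,0],[0,0,-40,0,0,0],[0,0,0,0,0,0.132],[0,0,0,0,0,0.132],[0,0,0,0,0,0.132],[0,0,0,0,0,0],[0,0,0,0,0,0]]' - 20; python3 g.py 9
python3 - <<'E'
from h import *
exec(open("fit.py").read().split("# leg")[0].split("p=r.x")[0])
s=sensors.state();m=R.from_rotvec(s["ee_rot"]).as_matrix()
g=tr(r.x,(0,2,330)); d=m.T@(g-s["ee_pos"]); want=np.pi/2+r.x[2]; now=np.arctan2(m[1,0],m[0,0])
print("tool delta",d,"rz",now-want)
E
```

```text
time_s: 10.92
ee_pos: [592.5, 229.9, 330.7]
ee_rot: [2.243, 2.2, -0.0]
ft_force: [-0.7, -0.3, -0.1]
gripper_width: 0.6
grip_force: 0.0
t 10.93 push -0.33 side -0.71 fz -0.07 a 1.568 tcp in leg -101.8 116.4 r 154.6
rack [ 4.57245423e+02  1.80766706e+02 -2.22573607e-02]
[[0.4, -0.5], [0.6, -0.1], [0.7, -0.3], [0.3, 0.2], [-0.1, -0.1], [-0.1, 0.4], [0.0, -0.9], [0.3, -0.2], [-0.6, -0.9], [0.2, -1.0], [2.4, -0.8]]
tool delta [ -49.72892234 -134.23027381    0.67505118] rz 0.003041555151188202
```

```bash
python3 -m creep '[[-16.6,-44.7,0,0,0,0],[-16.6,-44.7,0,0,0,0],[-16.6,-44.7,0,0,0,0],[0,0,0,0,0,0],[0,0,0,0,0,0]]' 50 20
python3 - <<'E'
from h import *
import pickle
c=cam("wrist"); cv2.imwrite("pics/w1.png",viewer.camera("wrist")[:,:,::-1])
pickle.dump(c,open("c.pkl","wb"))
exec(open("fit.py").read().split("r=least")[0])
p=[457.2,180.8,-.0223]
for q in[(-8,65,206),(8,65,206),(-8,-65,206),(8,-65,206)]: print(q,proj(c,tr(p,q)))
E
```

```text
time_s: 11.55
ee_pos: [458.3, 183.0, 331.3]
ee_rot: [2.245, 2.197, 0.003]
ft_force: [0.8, 0.1, 0.5]
gripper_width: 45.8
grip_force: 0.0
(-8, 65, 206) [[307.85810026 143.47594813]]
(8, 65, 206) [[329.69370432 143.49863448]]
(-8, -65, 206) [[309.84520437 295.72687212]]
(8, -65, 206) [[328.26317235 295.72238643]]
```

View pics/w1.png

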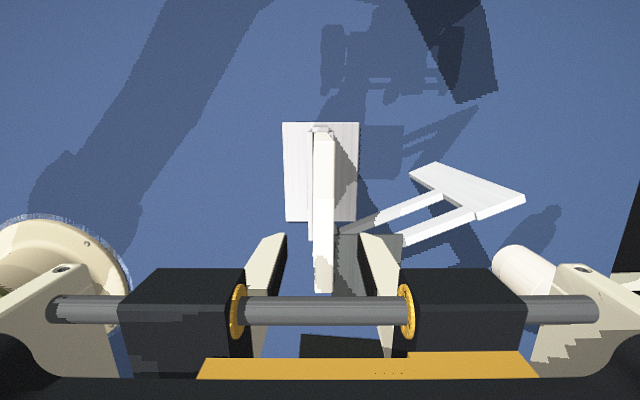

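The wrist view shows the panel's top edge at columns 314–334 (rows about 143–292) between the open fingers, the leg out to the right at (470,195) and the bottle far right. I'll read its columns more exactly.

```bash
python3 - <<'E'
import cv2,numpy as np,pickle
from h import ray
im=cv2.imread("pics/w1.png").astype(int); c=pickle.load(open("c.pkl","rb"))
for r in(160,200,240,265,285): print(r,im[r,304:344].min(1).tolist())
print(im[284:302,322].min(1).tolist())
print(im[128:160,322].min(1).tolist())
print(ray(c,[(314.5,160),(334,160),(315,265),(332.5,265),(323.5,292)],[206]*5))
E
```

```text
160 [241, 239, 239, 240, 243, 243, 243, 244, 191, 217, 249, 249, 248, 248, 247, 247, 246, 247, 247, 246, 247, 246, 247, 246, 247, 246, 245, 246, 246, 231, 168, 121, 117, 115, 118, 123, 116, 111, 113, 115]
200 [246, 245, 245, 229, 241, 246, 245, 241, 194, 246, 255, 255, 254, 255, 255, 254, 254, 254, 254, 254, 254, 254, 254, 254, 254, 254, 254, 255, 255, 233, 148, 108, 115, 117, 119, 146, 149, 161, 159, 163]
240 [98, 97, 99, 90, 163, 204, 218, 212, 181, 248, 253, 254, 254, 254, 254, 254, 254, 254, 254, 254, 254, 254, 254, 254, 254, 254, 254, 255, 248, 153, 76, 74, 79, 77, 117, 128, 128, 126, 128, 128]
265 [94, 101, 101, 94, 98, 97, 98, 93, 86, 218, 226, 205, 215, 219, 218, 219, 213, 214, 212, 215, 215, 214, 211, 209, 207, 207, 205, 209, 214, 132, 70, 77, 74, 75, 82, 116, 126, 123, 123, 127]
285 [94, 97, 95, 98, 91, 95, 97, 93, 98, 88, 209, 255, 245, 215, 213, 218, 216, 215, 213, 211, 210, 211, 211, 210, 208, 210, 208, 202, 154, 88, 73, 76, 72, 74, 75, 80, 82, 76, 76, 75]
[214, 213, 211, 213, 212, 213, 212, 212, 201, 101, 87, 101, 84, 95, 101, 100, 102, 119]
[218, 215, 218, 202, 229, 235, 234, 236, 234, 235, 235, 236, 237, 252, 251, 248, 248, 246, 246, 247, 247, 246, 247, 246, 247, 247, 247, 246, 247, 246, 247, 246]
[[455.17238372 233.74012011 206.        ]
 [469.69863489 233.43073011 206.        ]
 [453.07814843 145.91817771 206.        ]
 [467.71601936 145.58970274 206.        ]
 [459.68349135 119.49516285 206.        ]]
```

```bash
python3 -m creep '[[1,1.7,20,0,0,0],[0,0,25,0,0,0],[0,0,20,0,0,0],[0,0,14,0,0,0],[0,0,0,0,0,0]]' 50 20; python3 -m creep '[[0,0,0,0,0,0],[0,0,0,0,0,0],[0,0,0,0,0,0],[0,0,0,0,0,0]]' 0 20;python3 -m creep '[[0,0,0,0,0,0],[0,0,0,0,0,0],[0,0,0,0,0,0]]' 0 45
```

```text
time_s: 12.22
ee_pos: [459.6, 183.4, 250.8]
ee_rot: [-2.247, -2.196, 0.003]
ft_force: [0.1, 0.1, 0.6]
gripper_width: 50.0
grip_force: 0.0
time_s: 12.72
ee_pos: [459.2, 183.5, 252.1]
ee_rot: [-2.247, -2.196, -0.0]
ft_force: [-2.8, -0.1, 6.3]
gripper_width: 16.2
grip_force: 20.0
time_s: 13.1
ee_pos: [458.4, 183.5, 252.0]
ee_rot: [-2.245, -2.195, 0.002]
ft_force: [-2.7, 0.8, 7.9]
gripper_width: 15.9
grip_force: 44.9
```

```bash
python3 -m creep '[[0,0,-3,0,0,0],[0,0,-5,0,0,0],[0,0,-8,0,0,0],[0,0,-10,0,0,0]]'; python3 -m creep '[[0,0,-14,0,0,0],[0,0,-14,0,0,0],[0,0,-14,0,0,0],[0,0,-14,0,0,0],[0,0,-14,0,0,0],[0,0,-14,0,0,0],[0,0,-14,0,0,0],[0,0,-14,0,0,0],[0,0,-14,0,0,0],[0,0,0,0,0,0],[0,0,0,0,0,0]]'
python3 - <<'E'
from h import *
c=cam("wrist"); cv2.imwrite("pics/w2.png",viewer.camera("wrist")[:,:,::-1])
s=sensors.state(); print(s["ft_force"],s["ft_torque"],s["qpos"].round(2)); m=R.from_rotvec(s["ee_rot"]).as_matrix(); print(m.round(4))
# mat: fit lines in the top view, with sub-pixel edges on the red channel
from scipy.optimize import least_squares
t=cam("top"); I=cv2.imread("pics/top0.png"); bu=cv2.GaussianBlur((I[:,:,0].astype(float)-I[:,:,2]),(0,0),.7)
def W(p,x,y): k,n=np.cos(p[2]),np.sin(p[2]); return np.c_[p[0]+k*x-n*y,p[1]+n*x+k*y,np.full(x.shape,4.)]
from scipy.ndimage import map_coordinates
v=np.linspace(-100,100,60); z=np.zeros(60); p=np.array([533.7,-244.8,-.11])
off=np.arange(-14,14.1,.5); pts=[];
for nx,ny,h,l in((1,0,135,v*.95),(-1,0,135,v*.95),(0,1,120,v*1.1),(0,-1,120,v*1.1)):
    for q in l:
        x=nx*(h+off)+(q if ny else 0); y=ny*(h+off)+(q if nx else 0)
        uv=proj(t,W(p,np.array(x)+0*off,np.array(y)+0*off)); a=map_coordinates(bu,[uv[:,1],uv[:,0]],order=1)
        g=np.diff(a); g=g.clip(0)
        if g.max()>1: 
            k=g.argmax(); o=(off[k]+off[k+1])/2; pts.append((nx,ny,q,h+o))
pts=np.array(pts)
for nx,ny in((1,0),(-1,0),(0,1),(0,-1)):
    s_=pts[(pts[:,0]==nx)&(pts[:,1]==ny)]; k=np.ones(len(s_),bool)
    for _ in range(4):
        f=np.polyfit(s_[k,2],s_[k,3],1); e=s_[:,3]-np.polyval(f,s_[:,2]); k=abs(e)<2.5
    print((nx,ny),len(s_),k.sum(),f)
E
```

```text
time_s: 13.6
ee_pos: [458.7, 183.2, 278.0]
ee_rot: [-2.246, -2.195, 0.002]
ft_force: [-1.2, -0.1, -7.0]
gripper_width: 15.8
grip_force: 45.0
time_s: 14.98
ee_pos: [459.1, 183.4, 403.4]
ee_rot: [-2.247, -2.196, 0.001]
ft_force: [-0.4, 0.1, -5.2]
gripper_width: 15.5
grip_force: 45.0
[ 0.11784024  0.29634682 -6.77384703] [-0.05499855  0.31340869  0.01321103] [-0.84  0.21  0.43  2.01 -0.11  0.94 -0.38]
[[ 2.290e-02  9.997e-01 -7.000e-04]
 [ 9.997e-01 -2.290e-02 -5.000e-04]
 [-5.000e-04 -7.000e-04 -1.000e+00]]
(1, 0) 60 60 [7.82571182e-03 1.34733333e+02]
(-1, 0) 60 58 [-5.88978688e-03  1.34352467e+02]
(0, 1) 60 60 [-7.76080477e-03  1.20558333e+02]
(0, -1) 60 60 [5.05588674e-03 1.18591667e+02]
```

View pics/w2.png

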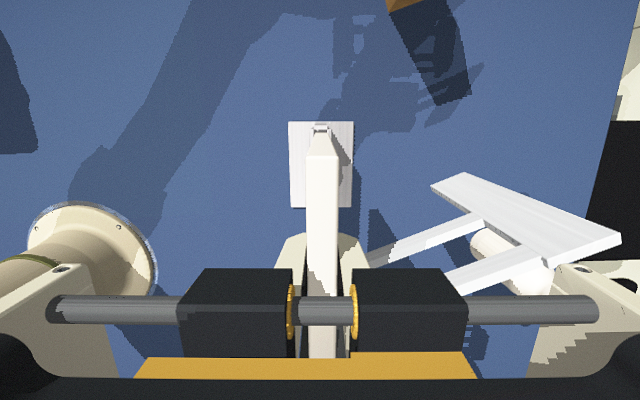

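The wrist view shows the notice hanging straight in the fingers, panel top at columns 307–338, leg still out at (520,220), rack clear below at (320,165). Now I'll carry it to the mat.

```bash
python3 -m creep '[[-15,0,0,0,0,0],[-30,1,0,0,0,0],[-40,1,0,0,0,0],[-40,1,0,0,0,0],[-40,1,0,0,0,0],[-40,1,0,0,0,0],[-40,1,0,0,0,0],[-40,1,0,0,0,0],[-40,1,0,0,0,0],[-40,1,0,0,0,0],[-35,0.8,0,0,0,0],[-18.4,0,0,0,0,0]]'; python3 -m creep '[[0,0,10,0,0,0.03],[0,0,20,0,0,0.035],[0,0,25,0,0,0.0287],[0,0,25,0,0,0],[0,0,20,0,0,0],[0,0,10,0,0,0],[0,0,0,0,0,0],[0,0,0,0,0,0]]'
python3 - <<'E'
from h import *
c=cam("wrist"); cv2.imwrite("pics/w3.png",viewer.camera("wrist")[:,:,::-1]); cv2.imwrite("pics/t3.png",viewer.camera("top")[:,:,::-1])
s=sensors.state();m=R.from_rotvec(s["ee_rot"]).as_matrix(); print(s["ft_force"],"yaw",np.arctan2(-m[0,0],m[1,0]),m[2].round(4),s["qpos"].round(2),s["ee_pos"])
p=np.array([459.3,-235.1,-.1166]);k,n=np.cos(p[2]),np.sin(p[2])
for x,y in((-60,120),(210,120),(-60,-120),(210,-120)): print((x,y),proj(c,[p[0]+k*x-n*y,p[1]+n*x+k*y,4]))
E
```

```text
time_s: 16.52
ee_pos: [458.1, -238.0, 403.6]
ee_rot: [2.25, 2.192, -0.002]
ft_force: [0.1, 0.6, -6.1]
gripper_width: 15.7
grip_force: 45.0
time_s: 17.52
ee_pos: [459.7, -235.2, 294.3]
ee_rot: [2.347, 2.087, 0.001]
ft_force: [-0.1, -0.6, -6.1]
gripper_width: 15.6
grip_force: 45.0
[ 0.60142085  0.02829682 -5.31334699] yaw -0.11667880343746155 [-2.0e-04  1.3e-03 -1.0e+00] [-0.06  0.41  0.58  2.11 -0.34  0.72  0.63] [ 459.72749623 -235.21700056  294.41737726]
(-60, 120) [[272.15257715  84.48474758]]
(210, 120) [[488.03482879  85.26286817]]
(-60, -120) [[280.33764602 257.86128784]]
(210, -120) [[460.76703162 257.50687839]]
```

View pics/w3.png

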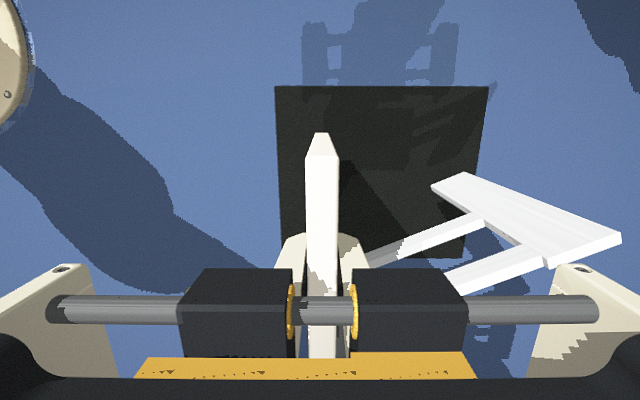

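The wrist view shows the mat's corners at (275,86), (489,87) and (463,258), 2–3 px right of the prediction, so within about 2 mm. The leg is still out. I'll trim by 1 mm and lower.

```bash
python3 -m creep '[[-0.8,1,10,0,0,0],[0,0,12,0,0,0],[0,0,10,0,0,0],[0,0,5,0,0,0],[0,0,2,0,0,0],[0,0,0,0,0,0]]'; python3 -m creep '[[0,0,1,0,0,0],[0,0,1,0,0,0],[0,0,0,0,0,0]]'; python3 -m creep '[[0,0,1,0,0,0],[0,0,0,0,0,0]]'
```

```text
time_s: 18.38
ee_pos: [460.4, -236.1, 254.7]
ee_rot: [2.347, 2.088, -0.0]
ft_force: [0.1, -0.1, -5.3]
gripper_width: 15.8
grip_force: 45.0
time_s: 18.75
ee_pos: [460.4, -236.0, 252.8]
ee_rot: [2.347, 2.088, 0.0]
ft_force: [-0.2, 0.2, -5.2]
gripper_width: 15.7
grip_force: 45.0
time_s: 19.0
ee_pos: [460.4, -236.0, 251.7]
ee_rot: [-2.347, -2.088, -0.0]
ft_force: [0.4, -0.0, -5.8]
gripper_width: 15.9
grip_force: 45.0
```

```bash
python3 -m creep '[[0,0,0.5,0,0,0],[0,0,0.5,0,0,0],[0,0,0,0,0,0]]'|grep -E 'pos|force'; python3 g.py 99; python3 -m creep '[[0,0,0.4,0,0,0],[0,0,0,0,0,0]]'|grep -E 'pos|force'
```

```text
ee_pos: [460.4, -236.0, 250.7]
ft_force: [0.4, 0.3, -5.5]
grip_force: 45.0
t 19.38 push 0.33 side 0.36 fz -5.53 a 1.665 tcp in leg 365.5 29.0 r 366.7
ee_pos: [460.4, -236.1, 250.4]
ft_force: [-0.2, -0.2, -4.4]
grip_force: 45.0
```

```bash
python3 -m creep '[[0,0,0.4,0,0,0],[0,0,0,0,0,0]]'|grep -E 'pos|ft_force'; python3 -m creep '[[0,0,0.4,0,0,0],[0,0,0,0,0,0]]'|grep -E 'pos|ft_force'
```

```text
ee_pos: [460.2, -236.2, 250.2]
ft_force: [-2.7, 0.9, 0.1]
ee_pos: [460.3, -236.2, 250.1]
ft_force: [-4.3, 1.1, 7.6]
```

```bash
python3 -c "
from h import *
s=sensors.state();print(s['ft_force'],s['ft_torque'],s['ee_pos'])"
```

```text
[-4.28434701  1.07356607  7.60204122] [ 0.21076713  0.79567712 -0.08896924] [ 460.25777194 -236.19231405  250.12191601]
```

```bash
python3 -m creep '[[0,0,-0.4,0,0,0],[0,0,0,0,0,0]]' |grep -E 'pos|ft_force'; python3 -m creep '[[0,0,0,0,0,0],[0,0,0,0,0,0],[0,0,0,0,0,0]]' - 10|grep -E 'pos|ft_force'; python3 -m creep '[[0,0,0,0,0,0],[0,0,0,0,0,0],[0,0,0,0,0,0]]' - 3|grep -E 'pos|ft_force'
```

```text
ee_pos: [460.3, -236.1, 250.1]
ft_force: [-3.9, 0.5, 4.8]
ee_pos: [460.4, -236.2, 250.1]
ft_force: [-4.6, 0.9, 4.3]
ee_pos: [460.3, -236.1, 250.0]
ft_force: [-3.8, -0.3, 5.1]
```

```bash
python3 -m creep '[[0,0,-0.3,0,0,0],[0,0,0,0,0,0]]' |grep -E 'pos|force'; python3 -m creep '[[0,0,0,0,0,0],[0,0,0,0,0,0],[0,0,0,0,0,0],[0,0,0,0,0,0]]' 24; python3 -c "
from h import *
a=viewer.camera('scene')[150:320,170:330,::-1]; cv2.imwrite('pics/s4.png',cv2.resize(a,None,fx=3.5,fy=3.5,interpolation=2))"
```

```text
ee_pos: [460.5, -235.9, 250.0]
ft_force: [-1.1, -0.5, -2.1]
grip_force: 3.0
time_s: 21.88
ee_pos: [460.5, -236.0, 250.3]
ee_rot: [2.347, 2.088, 0.0]
ft_force: [-0.6, 0.3, -0.3]
gripper_width: 23.8
grip_force: 0.0
```

View pics/s4.png

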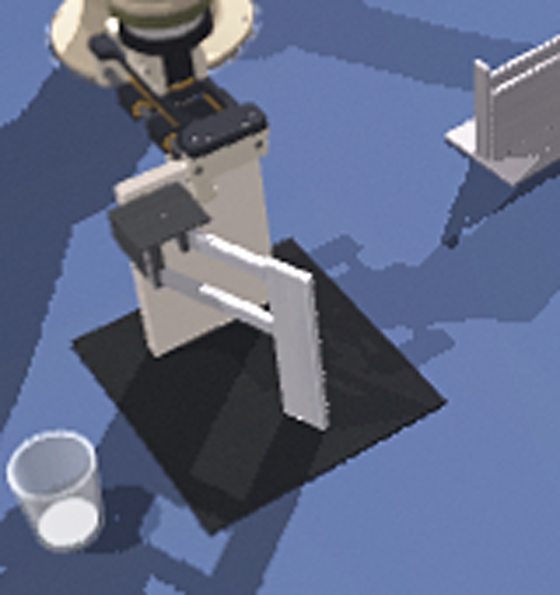

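The notice stands free and upright on the mat, with its leg out. I'll open further, rise straight up and check its position from the top view.

```bash
python3 -m creep '[[0,0,0,0,0,0],[0,0,0,0,0,0],[0,0,-6,0,0,0],[0,0,-20,0,0,0],[0,0,-30,0,0,0],[0,0,-30,0,0,0],[0,0,-30,0,0,0],[0,0,0,0,0,0],[0,0,0,0,0,0]]' 50
python3 - <<'E'
from h import *
import pickle
pickle.dump((cam("wrist"),cam("top")),open("c5.pkl","wb"))
a=viewer.camera("wrist")[:,:,::-1]; t=viewer.camera("top")[:,:,::-1]; cv2.imwrite("pics/t5.png",t)
cv2.imwrite("pics/w5.png",np.vstack([cv2.resize(a[60:310,180:580],(800,500)[:2] and (480,300)),cv2.resize(t[180:300,340:532],(480,300))]))
cv2.imwrite("pics/w5f.png",a)
E
```

```text
time_s: 23.05
ee_pos: [460.2, -235.7, 365.9]
ee_rot: [-2.347, -2.088, -0.0]
ft_force: [0.2, -0.4, -0.9]
gripper_width: 49.9
grip_force: 0.0
```

View pics/w5.png

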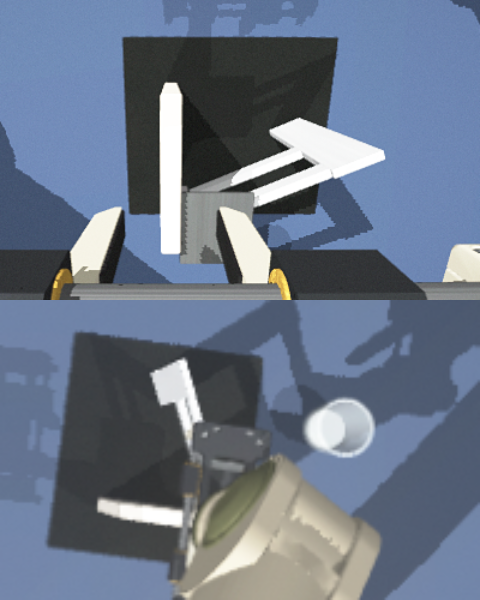

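The wrist crop (top) and the top crop (bottom) show the notice upright on the mat, parallel to its edges, leg out. Next is a numeric check of its offset and heading relative to the mat in the wrist picture.

```bash
python3 - <<'E'
from h import *
import pickle
w,t=pickle.load(open("c5.pkl","rb")); I=cv2.imread("pics/w5f.png").astype(float); b=I.min(2); bu=I[:,:,0]-I[:,:,2]
def edge(row,lo,hi,a,sg): g=np.diff(a[row,lo:hi])*sg; k=g.argmax(); return lo+k+.5
L=[];Rr=[]
for r in range(160,250,6):
    L.append((edge(r,295,325,b,1),r)); Rr.append((edge(r,325,345,b,-1),r))
for z,e in((204,L),(204,Rr)):
    P=ray(w,e,[z]*len(e)); f=np.polyfit(P[:,1],P[:,0],1); print("panel side at y=-235",np.polyval(f,-235),"yaw",-f[0])
far=[(c,60+20+edge_) for c,edge_ in ()]
E1=[(edge(r,270,300,bu,-1),r) for r in range(100,225,6)]; P=ray(w,E1,[4]*len(E1)); f=np.polyfit(P[:,1],P[:,0],1); print("mat -x edge at -235",np.polyval(f,-235),"yaw",-f[0])
E2=[(c,80+np.diff(bu[80:105,c]).argmin()+.5) for c in range(300,450,10)]; P=ray(w,E2,[4]*len(E2)); f=np.polyfit(P[:,0],P[:,1],1); print("mat +y edge at 460",np.polyval(f,460),"yaw",f[0])
c=[np.polyval(np.polyfit([x[1] for x in L],[x[0] for x in L],1),200)]; u=int(c[0]+9)
col=b[110:290,u]; print("rows",[(i+110,int(v)) for i,v in enumerate(np.diff(col)) if abs(v)>12])
for v in(139,271): print(v,ray(w,[(u,v)],[204]))
E
```

```text
panel side at y=-235 452.78892795213847 yaw -0.11713966467825633
panel side at y=-235 469.501720613123 yaw -0.12100720697903583
mat -x edge at -235 401.2509774871589 yaw -0.1155702904882045
mat +y edge at 460 -115.65111150749554 yaw -0.11401790497220884
rows [(127, 35), (128, 168), (137, 14), (270, -33), (271, -112)]
139 [[ 467.73574117 -172.83872454  204.        ]]
271 [[ 452.81066973 -300.10699229  204.        ]]
```

```bash
python3 -c "
from plant import arm
print(arm.finish_job())"
```

```text
the job is handed in; nothing more can be done
None
```

The job is handed in after about 23 s: the leg was pushed to its stop at about 1.17 rad and held there about a second at 9 N. The notice now stands upright on the mat, face to the robot and leg out, within about 1 mm and 0.004 rad of its mark by the wrist camera.

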